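# Lay a stone blank down against the carving stop

## Task

Push over the standing pink stone blank, the one with the blue stripe painted down its face, so that it falls backwards onto the rubber pad and lies flat with the blue stripe facing up; then push it along the pad until its head end sits square and flush against the wooden stop. Only push it: do not lift or carry it, and leave the green blank standing and everything else on the bench where it is.

Things in the scene. Friction and masses are not known exactly. Their poses are not given: they have to be found in the camera images.
- board: Fixed carving board: plywood 330 (x) x 460 (y) x 12 mm. On it a black rubber pad 6 mm thick, top 18 mm above the bench, from board x -160 to +125 mm, y -150 to +150 mm. At the pad's far edge stands a fixed wooden stop. Place and yaw vary. Origin: centre of the underside; +x points across the pad to the stop, +z up.
- stop (a point): Middle of the stop's flat upright face that looks over the pad (to board -x): at board x 125, y 0, z 35 mm. The stop is a bar 30 mm thick (x), 300 mm long (board y); its top is 35 mm above the pad.
- pink: Loose roughed-out pink stone figure, 0.6 to 0.9 kg, 125 mm high, 45 mm deep (x) all over; foot 60 mm wide (y) up to 68 mm, waist 38 mm wide up to 90 mm, head 54 mm wide to the top. Starts upright on the pad, its +x face, striped blue, turned away from the stop within 10 degrees, about 75 mm left or right of the pad's middle line. Origin: centre of the foot's underside; +z runs foot to head.
- pink_mid (a point): Centre of the pink blank, 62.5 mm from foot and head end. Lying, the blank is 45 mm tall, its head 30 to 85 mm short of the stop after tipping; sliding it then takes about 5 to 16 N.
- pink_top (a point): Centre of the flat head end face of the pink blank (its z = 125 mm).
- pink_mark (a point): Point on the blue stripe's middle line, on the pink blank's +x face, 105 mm above the foot. Pushed here the blank tips about its back foot edge, and past about 20 degrees falls over by itself; pushed low it slides.
- green: Loose dark green stone blank of the same shape and size as the pink one, without paint; stands upright on the pad about 150 mm beside the pink one (left or right of it) and must stay standing there. Origin: centre of the foot's underside.
- rasp: Loose flat rasp with pale wooden handle, 210 x 26 x 17 mm, lying on the bare plywood strip at the board's -y edge. Origin: under its middle.
- chisel: Loose steel chisel with red handle, 206 x 20 x 14 mm, lying on the bare plywood strip at the board's +y edge. Origin: under its middle.
- mallet: Loose wooden mallet lying on the bench, on the left; 213 mm long, head 55 x 100 x 55 mm. Origin: underside, 70 mm from the head's middle along the handle.
- jar: Loose jar with green cap, 72 mm across, 90 mm high, on the bench on the right. Origin: centre of the underside.
- carving: Small finished white marble figure, 54 mm across, 92 mm high, standing on the bench on the left. Origin: centre of the underside.
- sanding_block: Loose yellow sanding block 100 x 60 x 30 mm, on the bench on the right. Origin: centre of the underside.

How it is judged:
By the outcome, as a careful person would: the job done as asked, in the order asked, and still so for the second after the job is handed in, with the robot touching nothing.
It also fails if it takes over 64 s, if anything falls off the work surface, if the arm or the gripper's body presses on something with over 40 N, if the wrist force passes 120 N, or if a joint passes its speed limit or range.

## Robot

A 6-joint arm with a two-finger parallel gripper is mounted at the origin on the work surface. World frame = base frame: x ahead of the robot, y to its left, z up, the work surface at z = 0. Lengths are in m, angles in rad, forces in N, time in s.
With the tool pointing down it reaches from about 0.3 to 0.75 m from the base axis. Payload 8.5 kg.
Tool frame: the origin (TCP) lies at the very end of the fingers, on their centre line; the grasp point (between the pads) lies 19 mm behind it; z points along the fingers, y is the line along which they close (so a half turn about z gives the same grasp; the last joint's range is limited). The gripper opens to 88 mm and grips with 3 to 60 N. Pads are 18 mm wide; open, the fingers measure 123 mm over their backs; the gripper's body (75 mm by 187 mm) begins 45 mm behind the grasp point.
Start: joints at [1.054, 0.381, 1.297, -0, 1.464, -0.215], TCP at [0.163, 0.525, 0.239] pointing down, gripper open.
Joint ranges: [-3.11, 3.11], [-0.89, 2.33], [0.22, 2.48], [-1.42, 4.56], [0.17, 2.85], [-2.88, 2.88]. Speed limits (rad/s): [2.39, 2.39, 3.14, 3.14, 3.14, 3.14].

## Interface

Orientations are given as a 3x3 rotation matrix whose columns are the frame's x, y, z axes.
In Python, from workcell import manip gives the robot as it stands.
- The arm moves only by the tool apply_moves, never from a script. Its argument "motion" is text: rows parted by semicolons, each of 7 numbers parted by spaces: the shift along the tool's x, y, z in units of 1 m (1.0 is 1 m), then the turn, a rotation vector about the tool's x, y, z in units of 360 degrees (1.0 is 360 degrees), then the finger opening in mm, from 0 to 88.1. In form: tx ty tz ax ay az gripper; .... A call has 1 to 12 rows; each row is the pose to reach, as a shift and turn from the pose commanded when the call began, along the tool's axes at that moment, turning the shorter way round; what a row does not reach only later rows make up. A row lasts 1/8 s, in which the tool goes at most 62.5 mm and 10.7 degrees, less where a joint would pass 70% of its speed; a pose out of reach is approached as far as the arm can. A call with a number of a shift or a turn outside -1 to 1 is refused whole. A call with a gripper value outside its range is refused whole. The fingers move at their own pace and stop on an object; "squeeze" is the grip in N (left out, the last holds). Time passes only in rows, so rows that repeat a pose let the fingers close. It gives the time, the measured TCP pose, the force, the opening and the grip force at its end, in the units of the state.
- manip.get_obs(): the state, without advancing time (a new reading comes with each control period).
- manip.snapshot(name): name is "scene" or "top" or "wrist"; returns the picture (400x640x3 uint8, red, green, blue); there is no depth.
- manip.camera_params(name): a dict with "mtx" (3x3 intrinsics, pixels), "extrinsics" (4x4, takes a point from camera to world coordinates). Camera axes: x right, y down, z forward; pixel columns grow to the right and rows downward; lengths in m; the calibration is good to about 2 mm. The wrist camera is an equidistant fisheye: a pixel r from the principal point sees the ray r / f radians off the axis. A picture is of the moment at which its call begins: read the wrist's pose just before it. camera_params takes no time and is no camera call; for the wrist camera it gives the pose at the moment of the call.
- manip.job_done(): hands the job in; it is judged then, once.
Trained networks look in the newest picture that a camera, given by its name, has taken for a name from the list of things; names that differ only in an ending like _2 or _b are one class to them, and where a whole thing is asked for, a point or a joint stands for the part that bears it (a point fixed in the world has none). Each returns a list of dicts, best first, with "conf" (0 to 1); they miss things now and then, are a little off and sometimes report something else, mostly with a low value. They report only what shows in the picture. A call takes as long as a camera call.
- manip.recognise(thing, camera): "uv" ([column, row] in pixels, amid what is visible of it).
The state is a dict: "t": time; "q": joint angles; "dq": joint speeds; "joint_torque": joint torques, N m; "position": TCP position; "orientation": TCP orientation; "contact_force": force on the tool from outside, world axes, zero at the start; "moment": the same for the moment, N m; "width": finger opening in m; "grasp_force": force on a finger pad.
Only numpy, scipy, OpenCV 4.12 (cv2) and the standard library are available. Lean on these libraries where they do the work, as an engineer would, in place of code of your own. Each camera call takes 0.05 s, during which the arm holds its last target. There are 200 camera calls.

## Working session

There is one attempt and no reset: what is moved stays moved. The work goes in short steps, Python scripts to look and compute and a tool call to move; the robot and the scene stay as the last step left them, time stands still between calls to the robot, and variables do not carry over. Pictures are saved under pics/ and viewed, at most 10 in all, crops included, and the job is handed in when it is done.

Besides the shell and the picture viewer there is one more tool, called after ">>>" as name(argument=value, ...) on one line, values as JSON. apply_moves: Moves the arm, as the interface text tells. Shifts and turns lie within -1 to 1; 1 stands for 1 m of shift or 360 degrees of turn. Its arguments: {"type":"object","properties":{"motion":{"type":"string"},"squeeze":{"type":"number"}},"required":["motion"]}

```bash
mkdir -p pics
python3 - <<'E'
from workcell import manip
import cv2,numpy as np
o=manip.get_obs();print(o['t'],o['position'],o['orientation'],o['width'])
for c in ("top","scene"):
    im=manip.snapshot(c);cv2.imwrite(f'pics/{c}1.png',im[:,:,::-1])
    p=manip.camera_params(c);print(c,p['mtx'].tolist(),np.round(p['extrinsics'],4).tolist())
    for t in ['board','stop','pink','pink_mark','pink_top','green','rasp','chisel','mallet','jar','carving','sanding_block']:
        print(t,[(np.round(d['uv'],1).tolist(),round(d['conf'],2)) for d in manip.recognise(t,c)[:2]])
E
```

```text
0.0 [0.16334351 0.52490344 0.23813141] [[-9.54807175e-01  2.97225049e-01 -7.26939154e-04]
 [ 2.97225759e-01  9.54806430e-01 -1.23680058e-03]
 [ 3.26478066e-04 -1.39697111e-03 -9.99998971e-01]] 0.08802349355150284
top [[459.8105567175612, 0.0, 308.29849577497066], [0.0, 459.8105567175612, 200.83356634839964], [0.0, 0.0, 1.0]] [[-0.0125, -0.9901, 0.1398, 0.3368], [-0.9999, 0.0119, -0.0053, -0.0006], [0.0036, -0.1398, -0.9902, 1.6571], [0.0, 0.0, 0.0, 1.0]]
board [([341.5, 192.7], 0.85), ([330.2, 216.7], 0.28)]
stop [([341.7, 189.8], 0.94)]
pink [([330.5, 215.9], 0.69)]
pink_mark [([332.8, 216.2], 0.62), ([291.6, 203.4], 0.26)]
pink_top [([333.6, 215.8], 0.55)]
green [([373.6, 202.6], 0.56), ([334.3, 217.9], 0.48)]
rasp [([399.5, 179.8], 0.61)]
chisel [([293.7, 203.5], 0.67)]
mallet [([169.8, 244.5], 0.82), ([332.3, 219.0], 0.54)]
jar [([447.4, 191.1], 0.55), ([456.9, 257.9], 0.35)]
carving [([170.9, 204.1], 0.64), ([342.3, 193.5], 0.5)]
sanding_block []
scene [[448.755214427727, 0.0, 315.9347449773906], [0.0, 448.755214427727, 204.26926106360116], [0.0, 0.0, 1.0]] [[0.7256, 0.4935, -0.4796, 1.1885], [0.6881, -0.5218, 0.5042, -0.7149], [-0.0014, -0.6958, -0.7182, 1.0782], [0.0, 0.0, 0.0, 1.0]]
board [([311.4, 267.4], 0.93)]
stop [([310.2, 269.8], 0.74), ([294.9, 213.0], 0.29)]
pink [([296.4, 212.0], 0.6)]
pink_mark [([292.0, 210.9], 0.64), ([269.9, 245.4], 0.43)]
pink_top [([294.0, 214.0], 0.58)]
green [([268.6, 246.3], 0.73)]
rasp [([271.2, 304.5], 0.62)]
chisel [([343.0, 215.9], 0.72)]
mallet [([385.0, 127.2], 0.84)]
jar [([201.2, 328.5], 0.93)]
carving [([419.0, 148.2], 0.56)]
sanding_block [([145.3, 288.3], 0.67)]
```

Run:
```python
import cv2
a=cv2.imread('pics/top1.png')[130:280,240:440];cv2.imwrite('pics/topc.png',cv2.resize(a,None,fx=4,fy=4,interpolation=cv2.INTER_CUBIC))
a=cv2.imread('pics/scene1.png')[150:350,220:420];cv2.imwrite('pics/scenec.png',cv2.resize(a,None,fx=3,fy=3,interpolation=cv2.INTER_CUBIC))
```

```text
(no output)
```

View pics/topc.png

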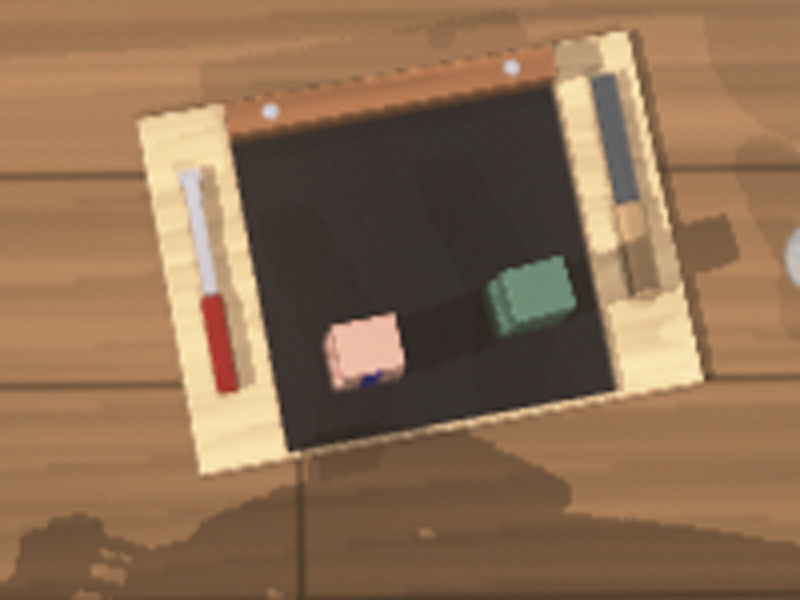

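View pics/scenec.png

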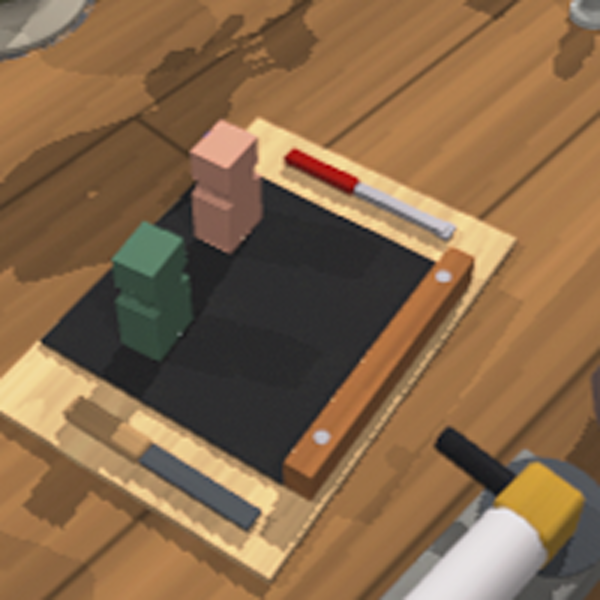

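The top view has the stop at the far (+x) side, from (298,162) to (378,151). Pink, with its stripe towards the robot, is at about (331,216), and green is to its right at about (373,203). I'll fit the poses next.

```bash
cat > h.py <<'E'
from workcell import manip
import numpy as np,cv2
from scipy.optimize import least_squares
def ray(c,uv):
    p=manip.camera_params(c);K=p['mtx'];T=p['extrinsics']
    return T[:3,3],T[:3,:3]@np.array([(uv[0]-K[0,2])/K[0,0],(uv[1]-K[1,2])/K[1,1],1])
def onz(c,uv,z):
    o,d=ray(c,uv);return (o+d*(z-o[2])/d[2])
def proj(c,P):
    p=manip.camera_params(c);q=np.linalg.inv(p['extrinsics'])@np.r_[P,1];r=p['mtx']@q[:3];return r[:2]/r[2]
def fit(pts,local,z):
    "pts: list of (cam,uv,local xyz index) -> x,y,yaw"
    def res(s):
        c,n=np.cos(s[2]),np.sin(s[2]);out=[]
        for cam,uv,L in pts:
            out+=list(proj(cam,[s[0]+c*L[0]-n*L[1],s[1]+n*L[0]+c*L[1],z+L[2]])-uv)
        return out
    s=least_squares(res,local,loss='soft_l1');return s.x,np.round(np.array(res(s.x)).reshape(-1,2),1).tolist()
E
python3 - <<'E'
from h import *
t=lambda u,v:np.array([240+(u-1.5)/4,130+(v-1.5)/4])
s=lambda u,v:np.array([220+(u-1)/3,150+(v-1)/3])
b=[('top',t(137,118),(.165,.23,.012)),('top',t(633,30),(.165,-.23,.012)),('top',t(705,380),(-.165,-.23,.012)),('top',t(203,475),(-.165,.23,.012)),
('scene',s(517,238),(.165,.23,.012)),('scene',s(270,580),(.165,-.23,.012)),('scene',s(260,118),(-.165,.23,.012))]
B,r=fit(b,[.4,0,.15],0);print(B,np.degrees(B[2]),r)
# blanks: model in board-like axes (x toward stop), head half .0225 x .027
def blank(tt,ss):
    L=[(.0225,.027,.125),(.0225,-.027,.125),(-.0225,-.027,.125),(-.0225,.027,.125)]
    pts=[('top',t(*p),l) for p,l in zip(tt,L) if p]+[('scene',s(*p),l) for p,l in zip(ss,L) if p]
    return fit(pts,[.37,0,.15],.018)
def rep(n,X):
    P,r=X;c,sn=np.cos(B[2]),np.sin(B[2]);d=P[:2]-B[:2]
    print(n,P,'yaw rel deg',np.degrees(P[2]-B[2]),'in board',c*d[0]+sn*d[1],-sn*d[0]+c*d[1],r)
rep('pink',blank([(328,324),(396,313),(404,372),(335,387)],[(259,137),(228,171),(191,153),(224,121)]))
rep('green',blank([(502,270),(563,256),(575,306),(510,323)],[(183,240),(153,276),(114,256),(146,223)]))
a=cv2.imread('pics/scene1.png');cv2.imwrite('pics/sf.png',a)
E
```

```text
[ 0.60160895 -0.13835509  0.17164095] 9.834301900615204 [[-0.5, -0.1], [-1.6, -0.3], [-0.4, -0.1], [-1.0, -0.3], [-0.4, 0.5], [-0.7, 0.7], [-1.4, 0.1]]
pink [ 0.49957023 -0.08265152  0.15348052] yaw rel deg -1.0405159561275692 in board -0.09102521344418855 0.0723132065886648 [[0.0, -0.1], [-1.0, -0.1], [-0.6, -1.5], [0.6, -2.5], [-0.1, 0.1], [-0.6, -0.3], [-0.6, -0.6], [-0.6, -0.5]]
green [ 0.54515463 -0.22538402  0.21220928] yaw rel deg 2.3243940489415045 in board -0.07048926081471028 -0.07610774780446639 [[-1.2, -0.2], [-0.7, -0.3], [-0.4, 0.3], [0.1, -0.4], [0.6, -0.1], [-0.8, 0.9], [-1.3, 0.9], [-0.4, -0.8]]
```

View pics/scene1.png

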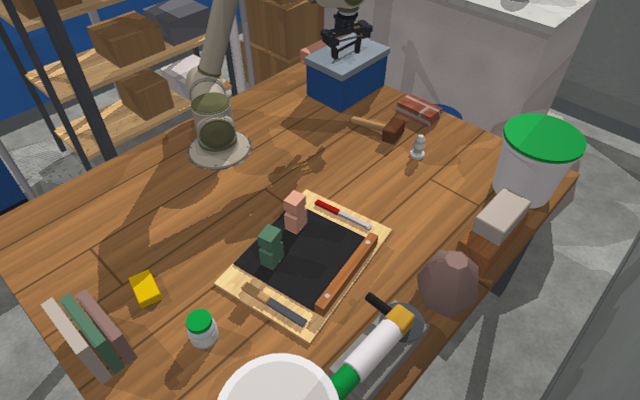

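```bash
cat >> h.py <<'E'
from scipy.spatial.transform import Rotation as Ro
B=np.array([.6016,-.1384,.1716])
def w(bx,by,z):
    c,n=np.cos(B[2]),np.sin(B[2]);return np.array([B[0]+c*bx-n*by,B[1]+n*bx+c*by,z])
def bd(p):
    c,n=np.cos(B[2]),np.sin(B[2]);d=np.array(p[:2])-B[:2];return np.array([c*d[0]+n*d[1],-n*d[0]+c*d[1],p[2]])
def goal(bx,by,z,yaw=B[2]):
    o=manip.get_obs();R=np.array(o['orientation'])
    G=np.array([[-np.cos(yaw),-np.sin(yaw),0],[-np.sin(yaw),np.cos(yaw),0],[0,0,-1]])
    print('t',o['t'],'bd',bd(o['position']),'shift',np.round(R.T@(w(bx,by,z)-o['position']),4),'turn',np.round(Ro.from_matrix(R.T@G).as_rotvec()/2/np.pi,4),'F',o['contact_force'])
E
python3 -c "
from h import *
goal(-.165,.0723,.238)"
```

```text
t 1.3 bd [-0.31838465  0.72860231  0.23874056] shift [-0.4357 -0.5142  0.0007] turn [ 0.     -0.     -0.0753] F [ 0.06733471 -0.58506554 -1.0154916 ]
```

>>> apply_moves(motion="-0.436 -0.514 0 0 0 -0.075 0;-0.436 -0.514 0 0 0 -0.075 0;-0.436 -0.514 0 0 0 -0.075 0;-0.436 -0.514 0 0 0 -0.075 0;-0.436 -0.514 0 0 0 -0.075 0;-0.436 -0.514 0 0 0 -0.075 0;-0.436 -0.514 0 0 0 -0.075 0;-0.436 -0.514 0 0 0 -0.075 0;-0.436 -0.514 0 0 0 -0.075 0;-0.436 -0.514 0 0 0 -0.075 0;-0.436 -0.514 0 0 0 -0.075 0;-0.436 -0.514 0 0 0 -0.075 0", squeeze=10)

```text
t: 2.8
position: [0.4279, -0.0983, 0.2383]
orientation: [[-0.986, -0.164, -0.0], [-0.164, 0.986, -0.0], [0.0, -0.0, -1.0]]
contact_force: [0.5, 0.8, 0.4]
width: 0.0003
grasp_force: 0.0
```

Run:
```python
from h import *
goal(-.165,.0723,.118)
im=manip.snapshot('wrist');cv2.imwrite('pics/w1.png',im[:,:,::-1])
im=manip.snapshot('top');cv2.imwrite('pics/t2.png',cv2.resize(im[100:250,240:440,::-1],None,fx=4,fy=4))
```

```text
t 2.8 bd [-0.1642658   0.0692056   0.23831317] shift [0.0007 0.0031 0.1203] turn [-0.    -0.    -0.001] F [0.49667913 0.76713443 0.38649977]
```

View pics/w1.png

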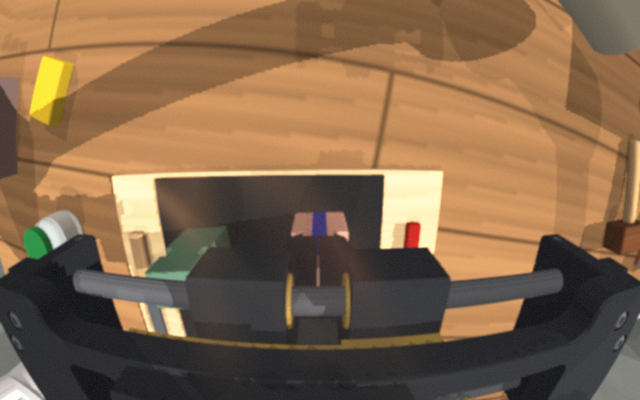

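The wrist view shows pink straight ahead, with its face spanning columns 292–346 and the stripe at column 319. The gripper is centred on it, so I'll descend and approach.

>>> apply_moves(motion="0 0.001 0.06 0 0 0 0;0 0.001 0.12 0 0 0 0;0 0.001 0.12 0 0 0 0;-0.02 0.001 0.12 0 0 0 0;-0.03 0.001 0.12 0 0 0 0;-0.037 0.001 0.12 0 0 0 0;-0.042 0.001 0.12 0 0 0 0;-0.046 0.001 0.12 0 0 0 0")

```text
t: 3.9
position: [0.472, -0.0864, 0.119]
orientation: [[-0.986, -0.169, -0.001], [-0.169, 0.986, 0.0], [0.001, 0.0, -1.0]]
contact_force: [-1.6, 0.2, 1.6]
width: 0.0001
grasp_force: 1.1
```

>>> apply_moves(motion="-0.006 0 0 0 0 0 0;-0.012 0 0 0 0 0 0;-0.018 0 0 0 0 0 0;-0.024 0 0 0 0 0 0;-0.03 0 0 0 0 0 0;-0.036 0 0 0 0 0 0;-0.042 0 0 0 0 0 0;-0.048 0 0 0 0 0 0;-0.048 0 0 0 0 0 0;-0.02 0 0 0 0 0 0;0 0 0 0 0 0 0;0 0 0 0 0 0 0")

```text
t: 5.4
position: [0.4715, -0.0865, 0.119]
orientation: [[-0.986, -0.168, -0.0], [-0.168, 0.986, 0.0], [0.0, 0.0, -1.0]]
contact_force: [0.9, -0.5, -1.1]
width: 0.0007
grasp_force: 0.0
```

Run:
```python
from h import *
o=manip.get_obs();print(o['t'],bd(o['position']),o['contact_force'])
a=manip.snapshot('top');b=manip.snapshot('scene')
a=cv2.resize(a[140:260,270:430,::-1],None,fx=5,fy=5,interpolation=cv2.INTER_CUBIC)
cv2.imwrite('pics/t3.png',a)
cv2.imwrite('pics/s3.png',cv2.resize(b[170:350,210:410,::-1],None,fx=3,fy=3,interpolation=cv2.INTER_CUBIC))
```

```text
5.4 [-0.11936125  0.07331614  0.11895968] [ 0.8558944  -0.45885175 -1.12269989]
```

View pics/s3.png

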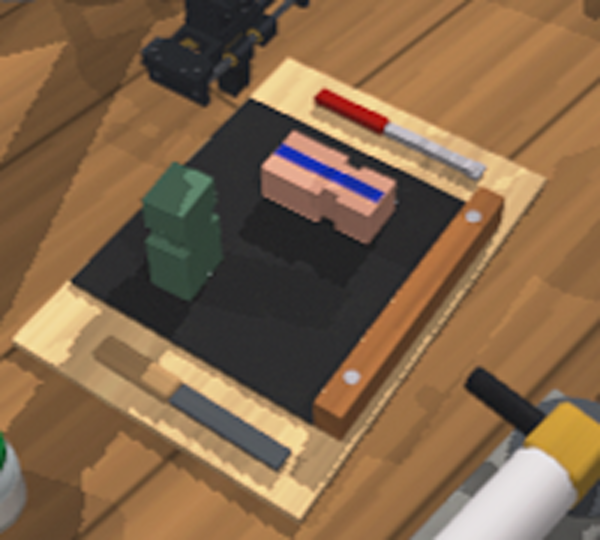

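View pics/t3.png

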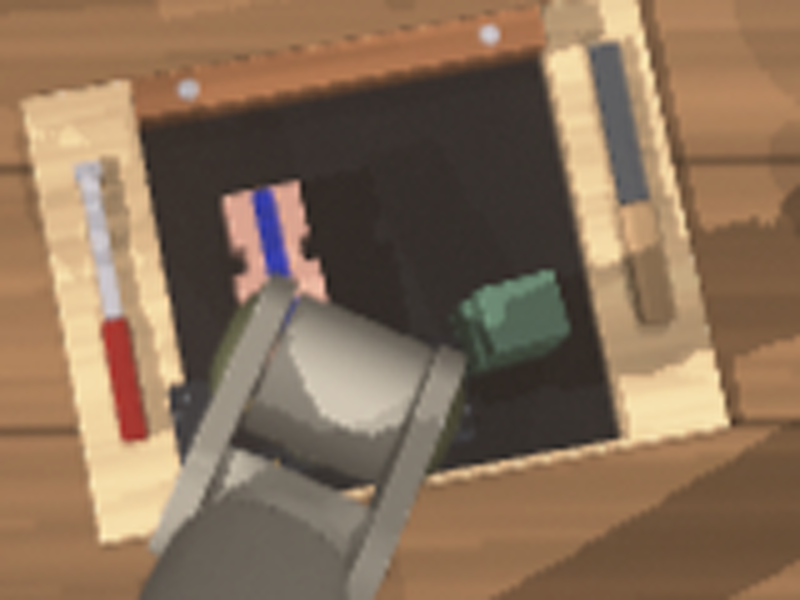

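Pink lies flat with its stripe up and its head towards the stop. Its top-view head corners are at about (314,179) and (330,176). Green is still standing.

Run:
```python
from h import *
t=lambda u,v:np.array([270+(u-2)/5,140+(v-2)/5])
s=lambda u,v:np.array([210+(u-1)/3,170+(v-1)/3])
# local frame: x foot->head, origin at foot end centre, top z
pts=[('top',t(222,196),(.125,.027,.045)),('top',t(299,181),(.125,-.027,.045)),
('scene',s(396,179),(.125,.027,.045)),('scene',s(365,212),(.125,-.027,.045)),('scene',s(293,131),(0,.03,.045)),('scene',s(262,167),(0,-.03,.045))]
P,r=fit(pts,[.53,-.08,.17],.018);c,n=np.cos(P[2]),np.sin(P[2])
print('foot',bd([*P[:2],0]),'head',bd([P[0]+.125*c,P[1]+.125*n,0]),'rel yaw',np.degrees(P[2]-B[2]),r)
# stop face: stop top edge ends near-side in top view
for uv in [(135,118),(545,53)]: print('stop top/near',bd(onz('top',t(*uv),.053)))
goal(-.125,.072,.04)
```

```text
foot [-0.06808299  0.07406682  0.        ] head [0.05691561 0.07465782 0.        ] rel yaw 0.27089400044963224 [[-0.5, -0.0], [-0.9, 0.1], [-0.3, 1.0], [0.5, 1.7], [-0.1, -0.5], [-0.9, -0.3]]
stop top/near [0.12502405 0.1500562  0.053     ]
stop top/near [ 0.11830434 -0.14718283  0.053     ]
t 5.5 bd [-0.11810036  0.07298961  0.11897249] shift [ 0.007 -0.001  0.079] turn [-0.0001  0.0001 -0.0004] F [0.10379929 0.44407114 0.33121988]
```

>>> apply_moves(motion="0.007 0.001 0.045 0 0 0 0;0.007 0.001 0.09 0 0 0 0;0.007 0.001 0.09 0 0 0 0;-0.015 0.001 0.09 0 0 0 0;-0.03 0.001 0.09 0 0 0 0;-0.038 0.001 0.09 0 0 0 0;-0.045 0.001 0.09 0 0 0 0;-0.053 0.001 0.09 0 0 0 0;-0.06 0.001 0.09 0 0 0 0;-0.06 0.001 0.09 0 0 0 0")

```text
t: 6.75
position: [0.5311, -0.0753, 0.0294]
orientation: [[-0.986, -0.169, 0.0], [-0.169, 0.986, -0.0], [-0.0, -0.0, -1.0]]
contact_force: [-2.6, 0.1, 1.0]
width: 0.0005
grasp_force: 0.7
```

Run:
```python
from h import *
goal(-.0105,.074,.029)
```

```text
t 6.75 bd [-0.0586499   0.07418587  0.02935314] shift [-0.0482 -0.0001  0.0004] turn [-0.      0.     -0.0003] F [-2.63372022  0.14935145  1.03179974]
```

>>> apply_moves(motion="-0.007 0 0 0 0 0 0;-0.014 0 0 0 0 0 0;-0.021 0 0 0 0 0 0;-0.028 0 0 0 0 0 0;-0.035 0 0 0 0 0 0;-0.038 0 0 0 0 0 0;-0.04 0 0 0 0 0 0")

```text
t: 7.62
position: [0.5695, -0.0687, 0.0292]
orientation: [[-0.986, -0.169, -0.002], [-0.169, 0.986, -0.0], [0.002, 0.0, -1.0]]
contact_force: [-8.0, -1.3, 5.1]
width: 0.0003
grasp_force: 3.9
```

Run:
```python
from h import *
goal(-.0105,.074,.029)
b=manip.snapshot('scene')
cv2.imwrite('pics/s4.png',cv2.resize(b[190:330,250:400,::-1],None,fx=4,fy=4,interpolation=cv2.INTER_CUBIC))
```

```text
t 7.625 bd [-0.01970336  0.07412768  0.02921123] shift [-0.0092 -0.0001  0.0002] turn [ 0.0001 -0.0004 -0.0003] F [-7.95013383 -1.34504139  5.10832016]
```

View pics/s4.png

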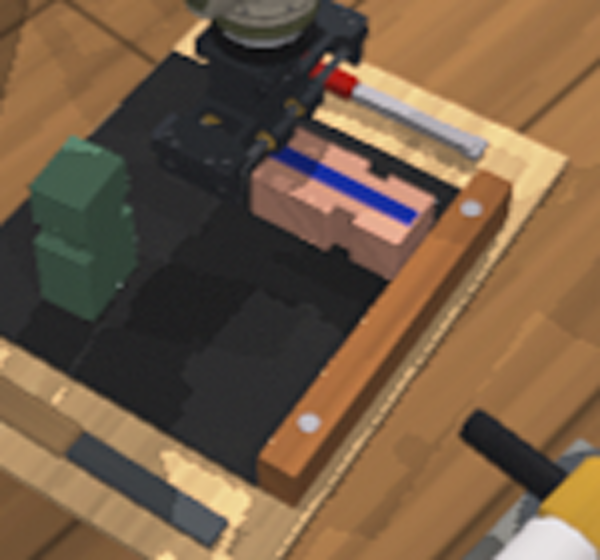

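The head is about 10 mm short of the stop and square to it, so I'll creep in.

>>> apply_moves(motion="-0.002 0 0 0 0 0 0;-0.004 0 0 0 0 0 0;-0.006 0 0 0 0 0 0;-0.008 0 0 0 0 0 0;-0.009 0 0 0 0 0 0")

```text
t: 8.3
position: [0.5782, -0.0673, 0.0292]
orientation: [[-0.986, -0.169, -0.003], [-0.169, 0.986, -0.0], [0.003, 0.0, -1.0]]
contact_force: [-12.3, -2.2, 8.0]
width: 0.0006
grasp_force: 6.1
```

>>> apply_moves(motion="-0.001 0 0 0 0 0 0;-0.002 0 0 0 0 0 0;-0.002 0 0 0 0 0 0")

```text
t: 8.68
position: [0.5781, -0.0672, 0.0292]
orientation: [[-0.986, -0.169, -0.008], [-0.169, 0.986, -0.0], [0.008, 0.001, -1.0]]
contact_force: [-18.7, -4.9, 11.6]
width: 0.0005
grasp_force: 9.6
```

>>> apply_moves(motion="-0.001 0 0 0 0 0 0;-0.002 0 0 0 0 0 0;-0.002 0 0 0 0 0 0")

```text
t: 9.05
position: [0.5781, -0.0672, 0.0292]
orientation: [[-0.986, -0.169, -0.012], [-0.169, 0.986, -0.0], [0.012, 0.002, -1.0]]
contact_force: [-29.2, -8.5, 18.3]
width: 0.0006
grasp_force: 15.1
```

Run:
```python
from h import *
goal(-.0105,.074,.029)
b=manip.snapshot('scene')
cv2.imwrite('pics/s5.png',cv2.resize(b[190:330,250:400,::-1],None,fx=4,fy=4,interpolation=cv2.INTER_CUBIC))
```

```text
t 9.05 bd [-0.0110453   0.0741748   0.02924777] shift [-0.0005 -0.0002  0.0002] turn [ 0.0003 -0.002  -0.0003] F [-29.24937018  -8.45857871  18.29500362]
```

View pics/s5.png

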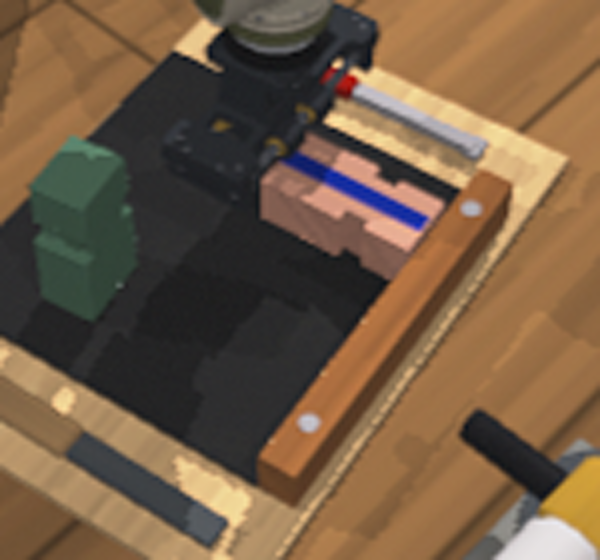

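The head end meets the stop evenly, and the force rose with no further motion, so it is seated. I'll back off and lift.

>>> apply_moves(motion="0.003 0 0 0 0 0 0;0.006 0 0 0 0 0 0;0.015 0 0 0 0 0 0;0.04 0 0 0 0 0 0;0.07 0 0 0 0 0 0;0.07 0 -0.06 0 0 0 0;0.09 0 -0.12 0 0 0 0;0.13 0 -0.18 0 0 0 0;0.17 0 -0.2 0 0 0 0;0.17 0 -0.2 0 0 0 0;0.17 0 -0.2 0 0 0 0")

```text
t: 10.48
position: [0.416, -0.0951, 0.2284]
orientation: [[-0.986, -0.168, 0.0], [-0.168, 0.986, 0.0], [-0.0, 0.0, -1.0]]
contact_force: [-0.7, -0.5, 0.4]
width: 0.0013
grasp_force: 0.0
```

Run:
```python
from h import *
o=manip.get_obs();print(o['t'],o['contact_force'],np.abs(o['dq']).max())
a=manip.snapshot('top');b=manip.snapshot('scene')
A=cv2.resize(a[150:230,280:360,::-1],(400,400),interpolation=cv2.INTER_CUBIC)
C=cv2.resize(b[200:280,280:360+20,::-1][:, :80+20],(400,320),interpolation=cv2.INTER_CUBIC)
cv2.imwrite('pics/f.png',np.hstack([A,np.vstack([C,np.zeros((80,400,3),np.uint8)])]))
```

```text
10.475 [-0.66776162 -0.52753249  0.42723105] 0.03050919900660825
```

View pics/f.png

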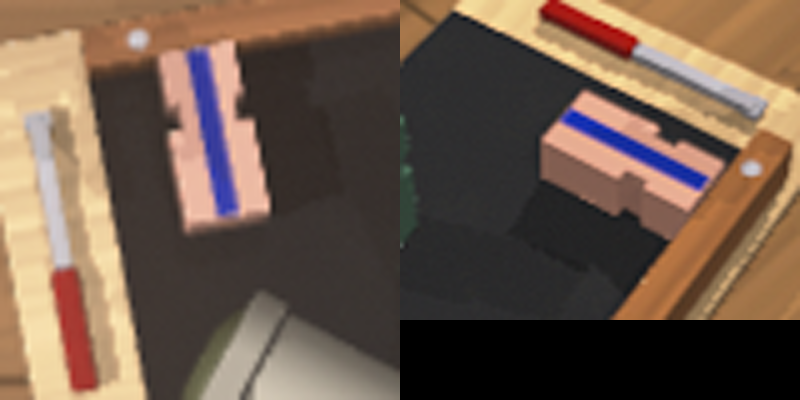

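Pink lies flat with its stripe up and its head flush and square against the stop. The arm is clear.

```bash
python3 -c "
from workcell import manip
print(manip.job_done())"
```

```text
the job is handed in; nothing more can be done
None
```

I tipped the pink blank onto the pad, stripe up, and pushed its head square and flush against the stop; green was still standing, nothing else was touched, and the job was handed in at about 10.6 s.

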